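Close the trial-lens tin with the nested lids and lift the outer lid away

TASK

Take the nested pair of lids by the orange knob and carry the pair together to the open trial-lens tin, lowering it until the inner lid rests fully home in the tin before you let go of the knob. Then take the blue outer lid alone by its handle, lift it straight up until it is well clear of the orange knob, leaving the inner lid seated, and finish while still holding the outer lid level and still above the tin. Leave the tin where it stands and everything else on the desk alone.

Things in the scene. Friction and masses are not known exactly. Their poses are not given: they have to be found in the camera images.
- tin: open round steel tin with trial lenses in it, 100 mm across, 60 high to its rim, mouth 93 wide inside, 0.7 kg, loose on the table; origin at the centre of its underside, z up. The inner lid's plug enters the mouth with 3 mm play all round
- inner_knob (a point): grip point on the inner lid's orange knob, an upright round rod 16 mm across, on its axis. The knob passes, with 4 mm play or more, up through the outer lid and its hollow handle and shows 32 mm above that handle. This point is 10 below the knob's top, 22 above the outer handle's top, 77 above the lid's underside, and 68 above the tin's rim once seated. z up along the knob
- outer_handle (a point): grip point on the outer lid's handle: an upright blue hollow rectangular frame round the orange knob, 58 mm long (this point's x axis), 36 wide (its y axis, the way to grip), 32 high, walls 6. The point is in the middle of the frame, 22 above the lid's top plate, 10 below the frame's top, 34 above the skirt's lower edge, 32 below the inner_knob point while nested. z up
- mat: round cork mat, 124 across, 5 thick, fixed, on which the lid set waits at the start; origin under its centre
- screwdriver: bystander: red-handled screwdriver, 140 long, lying on the table between tin and mat
- glasses: bystander: black spectacles standing open, 130 wide, 140 deep, 46 high; origin at the underside, midway front to back
- glasses_case: bystander: black spectacle case 155 x 65 x 42 high; origin at its underside
- cleaner: bystander: clear cleaning-spray bottle, 44 across, 130 high, blue cap; origin at its underside
- lens_case: bystander: black case with aluminium edges, 150 x 230 x 80 high; origin at its underside
- pen_pot: bystander: grey pot with pens, 72 across, 150 high; origin at its underside
- inner_lid: white inner lid, 0.13 to 0.24 kg: a bevelled plug 87 mm wide, 9 deep, under a disc 100 wide, 10 thick that comes to rest on the tin's rim; the knob stands on the disc. Lifting the knob lifts both lids. Origin at the centre of its plug's underside, 77 below the inner_knob point, z up
- outer_lid: dark blue outer lid, 0.11 to 0.2 kg: a cap 112 mm across, top plate 4 thick, skirt 8 deep below the plate. It lies loose, its plate on the inner lid's disc. Origin on its axis level with the skirt's lower edge, 34 below the outer_handle point, z up

How it is judged (in metres and radians):
On the way, in this order (a step that is already met when the one before it is completed fails the run):
1. the nested lids are lifted together off the mat by the orange knob (z of outer_handle in the frame of inner_knob below -0.027 m and horizontal distance between outer_handle and inner_knob below 0.012 m and height (world z) of inner_knob above 0.11 m and contact force between the fingers and inner_lid above 0.5 N), for 0.2 s.
2. the inner lid rests home in the tin with the outer lid still on it and the knob still in the grip (z of inner_knob in the frame of tin between 0.122 and 0.1315 m and horizontal distance between inner_knob and tin below 0.009 m and angle between inner_knob's own z axis and vertical below 0.06 rad and z of outer_handle in the frame of inner_knob below -0.027 m and horizontal distance between outer_handle and inner_knob below 0.012 m and contact force between the fingers and inner_lid above 0.3 N and contact force between inner_lid and tin above 0.3 N), for 0.1 s.
3. the outer lid is lifted alone by its handle, the knob untouched and the inner lid still seated (z of inner_knob in the frame of tin between 0.122 and 0.1315 m and horizontal distance between inner_knob and tin below 0.009 m and angle between inner_knob's own z axis and vertical below 0.06 rad and z of outer_handle in the frame of inner_knob above -0.012 m and contact force between the fingers and outer_lid above 0.5 N and contact force between the fingers and inner_lid below 0.1 N), for 0.1 s.
At the end, for the whole second after the job is handed in: Inner lid home in the upright tin (within 3.5 mm in height, 9 mm of centre, 0.06 rad of level) and untouched; outer lid held still in the fingers over the tin (within 60 mm), level within 0.2 rad, skirt clear of the knob; tin moved under 30 mm, bystanders under 20 mm (z of inner_knob in the frame of tin between 0.122 and 0.1315 m and horizontal distance between inner_knob and tin below 0.009 m and angle between inner_knob's own z axis and vertical below 0.06 rad and z of outer_handle in the frame of inner_knob above 0.047 m and horizontal distance between outer_handle and tin below 0.06 m and angle between outer_handle's own z axis and vertical below 0.2 rad and linear speed of outer_lid below 0.03 m/s and contact force between the fingers and outer_lid above 1 N and contact force between outer_lid and inner_lid below 0.05 N and contact force between each of the arm, the fingers and inner_lid below 0.1 N and angle between tin's own z axis and vertical below 0.05 rad and distance of tin from where it was at the start of the episode below 0.03 m and linear speed of inner_lid below 0.01 m/s and distance of each of screwdriver, glasses, glasses_case, cleaner, lens_case, pen_pot from where it was at the start of the episode below 0.02 m); the arm keeps its last pose, push and grip.
It fails at once if the lids come apart while the inner lid is not seated in the tin (z of outer_handle in the frame of inner_knob above -0.02 m and not (z of inner_knob in the frame of tin between 0.122 and 0.1315 m and horizontal distance between inner_knob and tin below 0.009 m and angle between inner_knob's own z axis and vertical below 0.06 rad)).
It fails at once if the tin is pushed away (distance of tin from where it was at the start of the episode above 0.03 m).
It fails at once if a bystander is disturbed (distance of any of screwdriver, glasses, glasses_case, cleaner, lens_case, pen_pot from where it was at the start of the episode above 0.02 m).
It also fails if it takes over 58 s, if anything falls off the work surface, if the arm or the gripper's body presses on something with over 40 N, if the wrist force passes 120 N, or if a joint passes its speed limit or range.

ROBOT

A 7-joint arm with a two-finger parallel gripper is mounted at the origin on the work surface. World frame = base frame: x ahead of the robot, y to its left, z up, the work surface at z = 0. Lengths are in m, angles in degrees, forces in N, time in s.
With the tool pointing down it reaches from about 0.4 to 0.875 m from the base axis. Payload 19.3 kg.
Tool frame: the origin (TCP) lies midway between the tips of the shut fingers; the grasp point (between the pads) lies 19 mm behind it (robot.tcp_to_grasp is the y of the grasp point in the tool frame, in m); y points along the fingers, z is the direction in which the jaws open and shut, and the axes are right-handed (so a half turn about y gives the same grasp; the last joint's range is limited). The gripper opens to 85 mm and grips with 20 to 120 N. Pads are 22 mm wide; open, the fingers measure 114 mm over their backs; the gripper's body (76 mm by 85 mm) begins 54 mm behind the grasp point. The pads swing forward as they close: fully open they stand 13 mm farther back than shut.
Start: joints at [67.196, 29.874, -2.08, 91.645, 1.215, 58.505, -6.463], TCP at [0.201, -0.592, 0.231] pointing down, gripper open.
Joint ranges: [-166.77, 166.77], [-17.47, 122.26], [-85.68, 81.53], [9.62, 139.38], [-72.42, 252.41], [9.2, 110.78], [-144.41, 144.41]. Speed limits (degrees/s): [108.29, 108.29, 136.94, 136.94, 172.46, 172.46, 172.46].

INTERFACE

Orientations are given as a 3x3 rotation matrix whose columns are the frame's x, y, z axes.
In Python, from workcell import sensors, camera, get_calibration, job, robot gives the robot as it stands.
- The arm moves only by the tool play_rows, never from a script. Its argument "series" is a list of rows, each a list of 7 numbers: the shift along the tool's x, y, z in m, then the turn, a rotation vector about the tool's x, y, z in degrees, then the opening, from 0 (shut) to 1 (fully open). In form: [[dx, dy, dz, ax, ay, az, gripper], ...]. A call has 1 to 20 rows; each row shifts and turns the commanded pose from where the row before left it, along the tool's axes as they then stand; what a row does not reach is not made up. A row lasts 1/12 s, in which the tool goes at most 41.7 mm and 7.16 degrees, less where a joint would pass 70% of its speed; a pose out of reach is approached as far as the arm can. A call is refused whole if a number of a shift passes 0.0417 or a number of a turn 7.16, either way. A call with a gripper value outside its range is refused whole. The fingers move at their own pace and stop on an object; the grip force is fixed at half the most. Time passes only in rows, so rows that do not move let the fingers close. It gives the time, the measured TCP pose, the force and the opening at its end, in the units of the state.
- sensors.get_obs(): the state, without advancing time (a new reading comes with each control period).
- camera(name): name is "scene" or "top" or "wrist"; returns the picture (480x640x3 uint8, red, green, blue); there is no depth.
- get_calibration(name): a dict with "fx", "fy", "cx", "cy" (pixels), "R" (3x3) and "t" (3): a world point X has camera coordinates R X + t. Camera axes: x right, y down, z forward; pixel columns grow to the right and rows downward; lengths in m; the calibration is good to about 2 mm. A picture is of the moment at which its call begins: read the wrist's pose just before it. get_calibration takes no time and is no camera call; for the wrist camera it gives the pose at the moment of the call.
- job.job_done(): hands the job in, once; it reports no verdict.
The state is a dict: "time": time; "joint_pos": joint angles; "qd": joint speeds; "tau": joint torques, N m; "tool_pos": TCP position; "tcp_rot": TCP orientation; "contact_force": force on the tool from outside, world axes, zero at the start; "ft_torque": the same for the moment, N m; "grip_width": opening from 0.0 (shut) to 1.0 (fully open).
Only numpy, scipy, OpenCV 4.12 (cv2) and the standard library are available. Lean on these libraries where they do the work, as an engineer would, in place of code of your own. Each camera call takes 0.05 s, during which the arm holds its last target. There are 200 camera calls.

## Working session

There is one attempt and no reset: what is moved stays moved. The work goes in short steps, Python scripts to look and compute and a tool call to move; the robot and the scene stay as the last step left them, time stands still between calls to the robot, and variables do not carry over. Pictures are saved under pics/ and viewed, about 8 in all and at most 12, crops included, and the job is handed in when it is done.

Besides the shell and the picture viewer there is one more tool, called after ">>>" as a command line: name --pt "numbers of a row" for each row, then --argument value for the rest. play_rows: Moves the arm, as the interface text tells. Its arguments: {"type":"object","properties":{"series":{"type":"array"}},"required":["series"]}

```bash
mkdir -p pics; python3 - <<'E'
from workcell import sensors,camera,get_calibration,robot
import cv2
o=sensors.get_obs();print(o);print(robot.tcp_to_grasp)
for n in("scene","top"):
    c=get_calibration(n);print(n,c)
    cv2.imwrite(f"pics/{n}0.png",camera(n)[:,:,::-1])
E
```

```text
{'time': 0.0, 'joint_pos': array([67.19641325, 29.91036734, -2.08038178, 91.67108068,  1.21346465,
       58.503735  , -6.46326198]), 'qd': array([-0.03809943, -0.05670962, -0.0008826 , -0.08810516, -0.04135192,
       -0.03780856, -0.0174399 ]), 'tau': array([-3.85971396e-05, -9.27108622e+01,  1.97938442e+00, -3.69921756e+01,
        1.77041598e-02,  8.24089773e-03,  3.47762565e-06]), 'tool_pos': array([ 0.20108655, -0.59143805,  0.23072963]), 'tcp_rot': array([[-9.46767373e-01, -4.18583531e-04,  3.21918259e-01],
       [-3.21918524e-01,  1.02002609e-03, -9.46766826e-01],
       [ 6.79359767e-05, -9.99999392e-01, -1.10047722e-03]]), 'contact_force': array([ 0.38998348, -0.17106105, -0.44795098]), 'ft_torque': array([0.03828478, 0.07968822, 0.0210022 ]), 'grip_width': 1.0010004451423176}
-0.0187
scene {'fx': 490.82544054705903, 'fy': 490.82544054705903, 'cx': 312.4560835132283, 'cy': 230.53114112285206, 'R': array([[-0.26253144,  0.96489945, -0.00680414],
       [ 0.79182724,  0.21140113, -0.57299143],
       [-0.55144071, -0.15581596, -0.81953311]]), 't': array([ 0.14329842, -0.435898  ,  1.64725927])}
top {'fx': 462.74196238272293, 'fy': 462.74196238272293, 'cx': 321.79569381608286, 'cy': 241.4035061510619, 'R': array([[-0.02808714, -0.99921112,  0.02807584],
       [-0.9875682 ,  0.02339229, -0.15544083],
       [ 0.15466145, -0.03209269, -0.98744615]]), 't': array([0.01955626, 0.61269874, 1.06432834])}
```

View pics/top0.png

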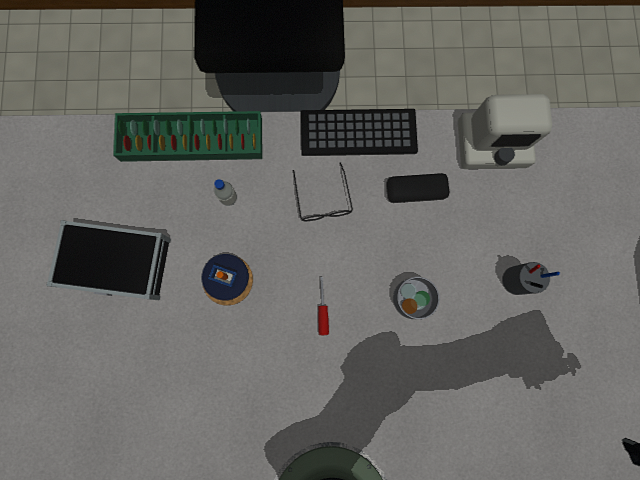

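View pics/scene0.png

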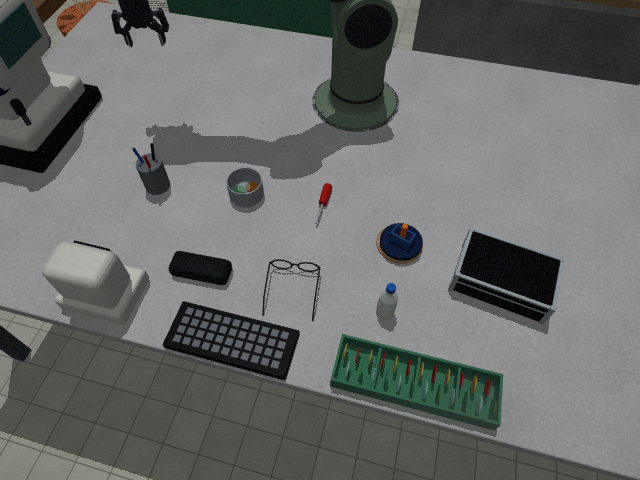

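The top view shows the lid set at about (226,277), tin mouth at about (416,297) and screwdriver at (322,305). The scene view shows the knob at about (404,230) and the tin at about (245,188). I'll enlarge both places and work out coarse positions.

```bash
cat > h.py <<'E'
import numpy as np,cv2
from workcell import sensors,camera,get_calibration,robot
def back(c,u,v,z):
    d=c["R"].T@np.array([(u-c["cx"])/c["fx"],(v-c["cy"])/c["fy"],1]);o=-c["R"].T@c["t"]
    return o+d*(z-o[2])/d[2]
def proj(c,X):
    p=(c["R"]@np.asarray(X).T).T+c["t"];return np.stack([p[...,0]/p[...,2]*c["fx"]+c["cx"],p[...,1]/p[...,2]*c["fy"]+c["cy"]],-1)
def orange(im):
    h=cv2.cvtColor(im,cv2.COLOR_RGB2HSV);return cv2.inRange(h,(5,150,120),(20,255,255))
E
python3 - <<'E'
from h import *
ims=[]
for n,a,b in(("top",(227,277),(416,297)),("scene",(402,238),(245,188))):
    im=cv2.imread(f"pics/{n}0.png")
    for u,v in(a,b):
        ims.append(cv2.resize(im[v-35:v+35,u-40:u+40],(400,350),interpolation=cv2.INTER_CUBIC)[:300])
    c=get_calibration(n)
    print(n,"knob top",back(c,*((223,275) if n=="top" else (404,227)),.092),"tin rim",back(c,*((416,297) if n=="top" else (245,180)),.06))
cv2.imwrite("pics/m.png",np.vstack([np.hstack(ims[:2]),np.hstack(ims[2:])]))
E
```

```text
top knob top [0.53431034 0.23121254 0.092     ] tin rim [ 0.47389316 -0.21316419  0.06      ]
scene knob top [0.54216582 0.23851044 0.092     ] tin rim [ 0.47300041 -0.21462664  0.06      ]
```

View pics/m.png

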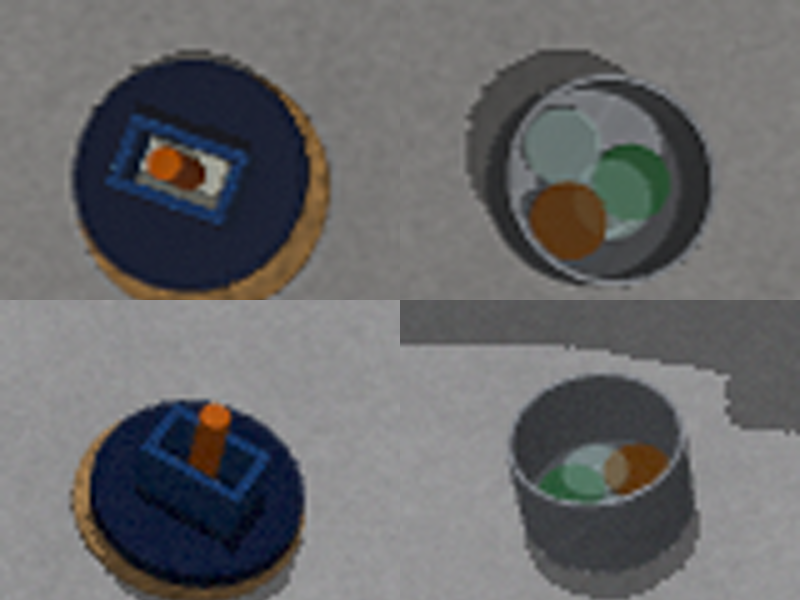

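```bash
python3 - <<'E'
from h import *
t=get_calibration("top");s=get_calibration("scene")
print("knob",back(t,220,273.8,.092),back(s,405,226,.092))
print("tin",back(t,417,298,.06),back(s,244.2,180.8,.06))
q=np.array([back(t,187+a/5-.4,242+b/5-.4,.06) for a,b in((133,115),(247,155),(222,222),(107,185))])
print(q,q.mean(0));d=q[1]-q[0]+q[2]-q[3];print(np.linalg.norm(q[1]-q[0]),np.linalg.norm(q[2]-q[1]),"long dir deg",np.degrees(np.arctan2(d[1],d[0])))
q=np.array([back(s,362+a/5-.4,203+b/5-.4,.06) for a,b in((177,103),(270,157),(237,193),(143,147))])
print(q.mean(0));d=q[1]-q[0]+q[2]-q[3];print(np.linalg.norm(q[1]-q[0]),np.linalg.norm(q[2]-q[1]),"long dir deg",np.degrees(np.arctan2(d[1],d[0])))
for (u,v),(U,V) in (((322,305),(325,195)),((320,278),(319,222)),((323,333),(328,184))): print("driver",back(t,u,v,.01),back(s,U,V,.01))
E
```

```text
knob [0.53720818 0.23798609 0.092     ] [0.53844815 0.24044971 0.092     ]
tin [ 0.47150288 -0.21538258  0.06      ] [ 0.47634584 -0.21579208  0.06      ]
[[0.56211889 0.25997339 0.06      ]
 [0.54198582 0.2068414  0.06      ]
 [0.51102845 0.21840185 0.06      ]
 [0.52963859 0.27174438 0.06      ]] [0.53619294 0.23924026 0.06      ]
0.05681856835645499 0.03304545907893547 long dir deg -109.99508309675088
[0.5365256  0.23945688 0.06      ]
0.056189319771432926 0.02948524667629028 long dir deg 70.02575281581409
driver [0.46232378 0.00635965 0.01      ] [0.42815895 0.00519149 0.01      ]
driver [0.52810158 0.00941923 0.01      ] [0.52469445 0.01294095 0.01      ]
driver [0.39540673 0.00583284 0.01      ] [0.38614176 0.00341087 0.01      ]
```

Both views agree: the knob is at (0.538, 0.239), the tin at (0.474, -0.2155), and the handle's long axis is near 70°, so the jaws should lie along -20°. I'll turn the tool first, then go above the tin to look.

>>> play_rows --pt "0 0 0 0 -6.4 0 1" --pt "0 0 0 0 -6.4 0 1" --pt "0 0 0 0 -6.4 0 1" --pt "0 0 0 0 -6.4 0 1" --pt "0 0 0 0 -6.4 0 1" --pt "0 0 0 0 -6.4 0 1" --pt "0 0 0 0 -6.4 0 1" --pt "0 0 0 0 -6.4 0 1"

```text
time: 0.77
tool_pos: [0.2011, -0.5916, 0.231]
tcp_rot: [[-0.337, -0.0, 0.941], [-0.941, 0.001, -0.337], [-0.0, -1.0, -0.0]]
contact_force: [0.5, -0.0, -0.4]
grip_width: 0.997
```

>>> play_rows --pt "-0.0248 -0.001 0.0071 0 0 0 1" --pt "-0.0248 -0.001 0.0071 0 0 0 1" --pt "-0.0248 -0.001 0.0071 0 0 0 1" --pt "-0.0248 -0.001 0.0071 0 0 0 1" --pt "-0.0248 -0.001 0.0071 0 0 0 1" --pt "-0.0248 -0.001 0.0071 0 0 0 1" --pt "-0.0248 -0.001 0.0071 0 0 0 1" --pt "-0.0248 -0.001 0.0071 0 0 0 1" --pt "-0.0248 -0.001 0.0071 0 0 0 1" --pt "-0.0248 -0.001 0.0071 0 0 0 1" --pt "-0.0248 -0.001 0.0071 0 0 0 1" --pt "-0.0248 -0.001 0.0071 0 0 0 1" --pt "-0.0248 -0.001 0.0071 0 0 0 1" --pt "-0.0248 -0.001 0.0071 0 0 0 1" --pt "-0.0248 -0.001 0.0071 0 0 0 1" --pt "-0.0248 -0.001 0.0071 0 0 0 1" --pt "-0.0248 -0.001 0.0071 0 0 0 1" --pt "-0.0248 -0.001 0.0071 0 0 0 1" --pt "0 0 0 0 0 0 1" --pt "0 0 0 0 0 0 1"

```text
time: 2.43
tool_pos: [0.4746, -0.2149, 0.2491]
tcp_rot: [[-0.34, -0.0, 0.94], [-0.94, 0.0, -0.34], [-0.0, -1.0, -0.0]]
contact_force: [0.7, -0.8, 0.1]
grip_width: 1.003
```

```bash
python3 - <<'E'
from h import *
o=sensors.get_obs();c=get_calibration("wrist");im=camera("wrist")
print(o["tool_pos"],o["tcp_rot"].round(3),o["joint_pos"].round(1));print(c,-c["R"].T@c["t"])
print(proj(c,np.array([[.474,-.2155,.06],[.474,-.2155,0]])))
cv2.imwrite("pics/w1.png",im[:,:,::-1])
E
```

```text
[ 0.47457508 -0.2149266   0.24908681] [[-0.34 -0.    0.94]
 [-0.94  0.   -0.34]
 [-0.   -1.   -0.  ]] [ 36.1  20.6 -23.5 105.2   9.7  56.2 -11.3]
{'fx': 398.9338434663235, 'fy': 398.9338434663235, 'cx': 318.75609961283453, 'cy': 240.46611651850054, 'R': array([[ 9.40117613e-01, -3.40850063e-01, -3.27257582e-04],
       [-3.21964175e-01, -8.88341730e-01,  3.27395848e-01],
       [-1.11883612e-01, -3.07685238e-01, -9.44887216e-01]]), 't': array([-0.51890552, -0.08597531,  0.3846824 ])} [ 0.50319091 -0.13488334  0.39145962]
[[318.92417853 208.31300998]
 [318.91991753 193.20154667]]
```

View pics/w1.png

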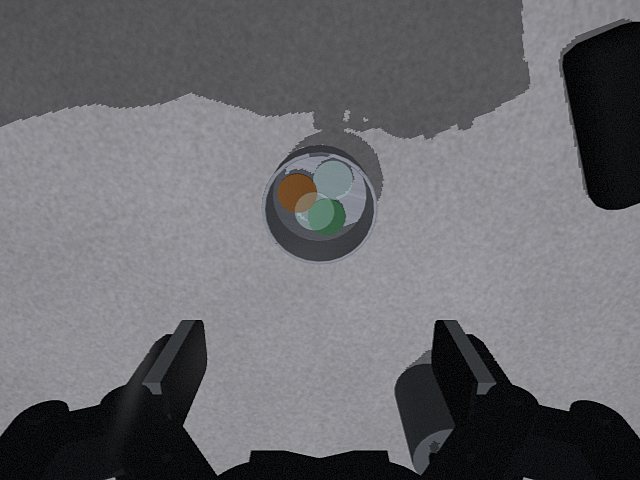

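The wrist view shows the tin rim centred at about (319.5, 207.5) against a predicted (318.9, 208.3), so the tin is confirmed at (0.4745, -0.2155). Now I'll move above the lids.

>>> play_rows --pt "-0.0236 0 -0.005 0 0 0 1" --pt "-0.0236 0 -0.005 0 0 0 1" --pt "-0.0236 0 -0.005 0 0 0 1" --pt "-0.0236 0 -0.005 0 0 0 1" --pt "-0.0236 0 -0.005 0 0 0 1" --pt "-0.0236 0 -0.005 0 0 0 1" --pt "-0.0236 0 -0.005 0 0 0 1" --pt "-0.0236 0 -0.005 0 0 0 1" --pt "-0.0236 0 -0.005 0 0 0 1" --pt "-0.0236 0 -0.005 0 0 0 1" --pt "-0.0236 0 -0.005 0 0 0 1" --pt "-0.0236 0 -0.005 0 0 0 1" --pt "-0.0236 0 -0.005 0 0 0 1" --pt "-0.0236 0 -0.005 0 0 0 1" --pt "-0.0236 0 -0.005 0 0 0 1" --pt "-0.0236 0 -0.005 0 0 0 1" --pt "-0.0236 0 -0.005 0 0 0 1" --pt "-0.0236 0 -0.005 0 0 0 1" --pt "-0.0236 0 -0.005 0 0 0 1" --pt "0 0 0 0 0 0 1"

```text
time: 4.15
tool_pos: [0.5382, 0.2413, 0.249]
tcp_rot: [[-0.34, -0.0, 0.941], [-0.941, 0.002, -0.34], [-0.002, -1.0, -0.001]]
contact_force: [-0.6, 1.2, -0.6]
grip_width: 1.002
```

```bash
python3 - <<'E'
from h import *
o=sensors.get_obs();c=get_calibration("wrist");im=camera("wrist")
print(o["tool_pos"],o["joint_pos"].round(1),-c["R"].T@c["t"])
print(proj(c,np.array([[.538,.239,.092],[.538,.239,.06]])))
cv2.imwrite("pics/w2.png",cv2.resize(im[100:330,170:480,::-1],None,fx=2.5,fy=2.5,interpolation=cv2.INTER_CUBIC))
E
```

```text
[0.53819284 0.2412714  0.24904262] [ -8.5  28.1 -30.4  94.9  15.7  61.3 -63.4] [0.56682449 0.32106978 0.39149322]
[[320.25982946 220.63668592]
 [320.16694977 210.20505092]]
```

View pics/w2.png

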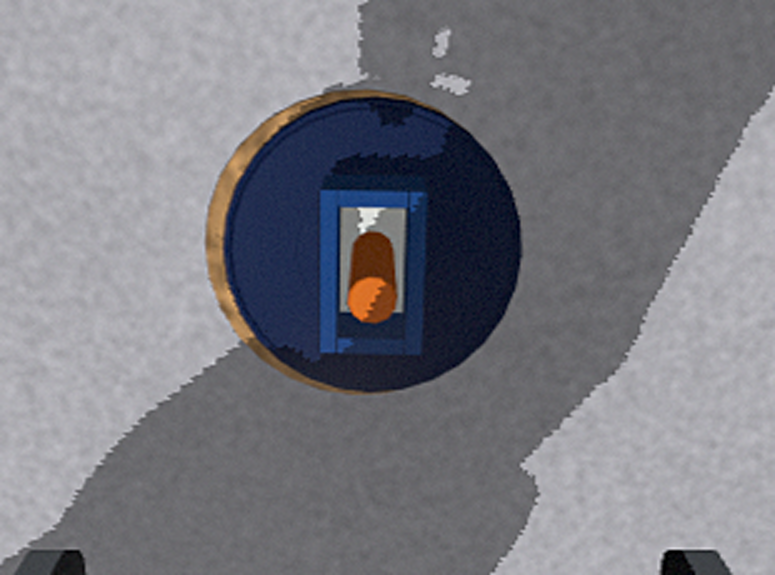

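The knob top is at full-image (318.8, 220), 1 mm from the prediction, so the knob is at (0.537, 0.2394), and the handle lies square to the jaws. Next I'll descend and grip.

>>> play_rows --pt "0.0022 0.0155 -0.0005 0 0 0 1" --pt "0 0.0155 0 0 0 0 1" --pt "0 0.0155 0 0 0 0 1" --pt "0 0.0155 0 0 0 0 1" --pt "0 0.0155 0 0 0 0 1" --pt "0 0.0155 0 0 0 0 1" --pt "0 0.0155 0 0 0 0 1" --pt "0 0.0155 0 0 0 0 1" --pt "0 0.0155 0 0 0 0 1" --pt "0 0.0155 0 0 0 0 1" --pt "0 0.0155 0 0 0 0 1" --pt "0 0.0145 0 0 0 0 1" --pt "0 0 0 0 0 0 1" --pt "0 0 0 0 0 0 1"

```text
time: 5.37
tool_pos: [0.5372, 0.2344, 0.0641]
tcp_rot: [[-0.344, -0.001, 0.939], [-0.939, -0.001, -0.344], [0.001, -1.0, -0.001]]
contact_force: [-0.6, -0.2, 0.1]
grip_width: 1.0
```

>>> play_rows --pt "0 0 0 0 0 0 0.5" --pt "0 0 0 0 0 0 0.4" --pt "0 0 0 0 0 0 0.3" --pt "0 0 0 0 0 0 0.2" --pt "0 0 0 0 0 0 0" --pt "0 0 0 0 0 0 0" --pt "0 0 0 0 0 0 0" --pt "0 0 0 0 0 0 0" --pt "0 0 0 0 0 0 0" --pt "0 0 0 0 0 0 0" --pt "0 0 0 0 0 0 0" --pt "0 0 0 0 0 0 0"

```text
time: 6.37
tool_pos: [0.5371, 0.236, 0.0644]
tcp_rot: [[-0.342, -0.0, 0.94], [-0.94, 0.0, -0.342], [-0.0, -1.0, -0.0]]
contact_force: [-2.7, -0.0, 4.6]
grip_width: 0.165
```

>>> play_rows --pt "0 -0.003 0 0 0 0 0" --pt "0 -0.006 0 0 0 0 0" --pt "0 -0.01 0 0 0 0 0" --pt "0 -0.01 0 0 0 0 0" --pt "0 -0.01 0 0 0 0 0" --pt "0 -0.01 0 0 0 0 0" --pt "0 -0.01 0 0 0 0 0" --pt "0 -0.01 0 0 0 0 0" --pt "0 -0.01 0 0 0 0 0" --pt "0 -0.01 0 0 0 0 0" --pt "0 -0.006 0 0 0 0 0" --pt "0 -0.003 0 0 0 0 0" --pt "0 0 0 0 0 0 0" --pt "0 0 0 0 0 0 0" --pt "0 0 0 0 0 0 0"

```text
time: 7.62
tool_pos: [0.5369, 0.2357, 0.1618]
tcp_rot: [[-0.342, -0.001, 0.94], [-0.94, -0.0, -0.342], [0.001, -1.0, -0.001]]
contact_force: [-0.2, -0.4, -3.3]
grip_width: 0.164
```

```bash
python3 - <<'E'
from h import *
o=sensors.get_obs();c=get_calibration("wrist");im=camera("wrist")
print(o["tool_pos"],o["contact_force"],o["ft_torque"],o["grip_width"])
s=camera("scene")
g=o["tool_pos"]+o["tcp_rot"][:,1]*robot.tcp_to_grasp
print("knob pt if as planned",g,proj(get_calibration("scene"),g))
u,v=map(int,proj(get_calibration("scene"),g))
cv2.imwrite("pics/w3.png",np.hstack([cv2.resize(im[:,:,::-1],(460,345)),cv2.resize(s[v-50:v+65,u-55:u+55,::-1],(330,345),interpolation=cv2.INTER_CUBIC)]))
E
```

```text
[0.53689885 0.23574007 0.16179593] [-0.2494098  -0.42897304 -3.32341479] [-0.02721788  0.01473534  0.01842027] 0.16376001513348581
knob pt if as planned [0.53691257 0.23574617 0.18049593] [408.63500017 203.45893122]
```

View pics/w3.png

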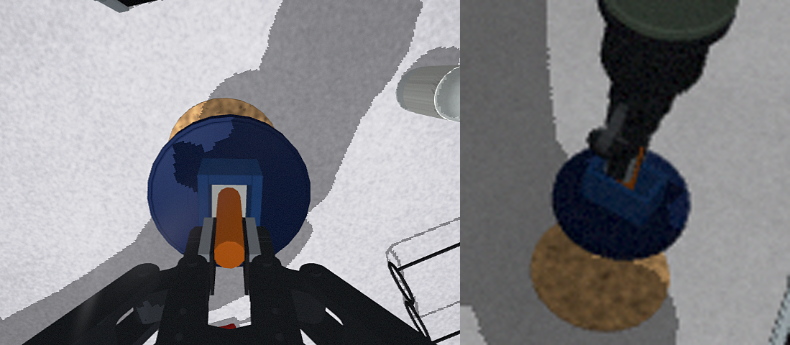

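The wrist view shows both lids lifted, level and nested, with the knob top at about full-image (320, 355), and the load is 3.3 N. I'll measure the knob's offset in the grip.

```bash
python3 - <<'E'
from h import *
o=sensors.get_obs();c=get_calibration("wrist");im=camera("wrist")
hsv=cv2.cvtColor(im,cv2.COLOR_RGB2HSV)
m=cv2.inRange(hsv,(3,150,80),(22,255,255));m[:,:290]=0;m[:,350:]=0;m[:240]=0
ys,xs=np.nonzero(m);print("mask bottom",ys.max(),"x",xs.min(),xs.max())
for y in range(ys.max()-32,ys.max()+1,4):
    r=xs[ys==y];print(y,r.min(),r.max(),hsv[y,r,2].mean().round())
r=ys.max();z=o["tool_pos"][2]+.0187+.010-.001
for X in [(320,r)]:
    p=back(c,*X,z);d=p-o["tool_pos"];print("front edge of top",p,"tool offs",o["tcp_rot"].T@d)
E
```

```text
mask bottom 456 x 298 340Traceback (most recent call last):
  File "<stdin>", line 7, in <module>
    return umr_minimum(a, axis, None, out, keepdims, initial, where)
ValueError: zero-size array to reduction operation minimum which has no identity
```

```bash
python3 - <<'E'
from h import *
o=sensors.get_obs();c=get_calibration("wrist");im=camera("wrist")
hsv=cv2.cvtColor(im,cv2.COLOR_RGB2HSV)
m=cv2.inRange(hsv,(3,150,80),(22,255,255));m[:,:290]=0;m[:,350:]=0;m[:250]=0;m[400:]=0
ys,xs=np.nonzero(m);
for y in range(ys.max()-44,ys.max()+1,4):
    r=xs[ys==y]
    if len(r):print(y,r.min(),r.max(),hsv[y,r,2].mean().round())
z=o["tool_pos"][2]+.0187+.010-.001
p=back(c,320,ys.max(),z);d=p-o["tool_pos"];print("near edge of top",ys.max(),p,"tool offs",o["tcp_rot"].T@d)
q=o["tool_pos"]+o["tcp_rot"]@np.array([-.0035,-.0277,0]);print("expected top centre px",proj(c,q))
E
```

```text
329 300 338 117.0
333 299 338 117.0
337 299 338 141.0
341 299 339 152.0
345 298 339 158.0
349 298 340 160.0
353 298 339 160.0
357 298 339 160.0
361 299 339 161.0
365 301 335 161.0
369 306 332 161.0
373 321 321 152.0
near edge of top 373 [0.53595251 0.2330439  0.18957043] tool offs [ 2.96889605e-03 -2.76987165e-02  2.42204290e-06]
expected top centre px [319.99489457 357.0264974 ]
```

>>> play_rows --pt "0.004 0 0.0008 0 0 0 0" --pt "0.008 0 0.0017 0 0 0 0" --pt "0.012 0 0.0026 0 0 0 0" --pt "0.016 0 0.0034 0 0 0 0" --pt "0.016 0 0.0034 0 0 0 0" --pt "0.016 0 0.0034 0 0 0 0" --pt "0.016 0 0.0034 0 0 0 0" --pt "0.016 0 0.0034 0 0 0 0" --pt "0.016 0 0.0034 0 0 0 0" --pt "0.016 0 0.0034 0 0 0 0" --pt "0.016 0 0.0034 0 0 0 0" --pt "0.016 0 0.0034 0 0 0 0" --pt "0.016 0 0.0034 0 0 0 0" --pt "0.016 0 0.0034 0 0 0 0" --pt "0.016 0 0.0034 0 0 0 0" --pt "0.016 0 0.0034 0 0 0 0" --pt "0.016 0 0.0034 0 0 0 0" --pt "0.016 0 0.0034 0 0 0 0" --pt "0.016 0 0.0034 0 0 0 0" --pt "0.016 0 0.0034 0 0 0 0"

```text
time: 9.48
tool_pos: [0.494, -0.0657, 0.1624]
tcp_rot: [[-0.343, -0.0, 0.939], [-0.939, -0.0, -0.343], [0.0, -1.0, 0.0]]
contact_force: [-0.4, 0.4, -2.8]
grip_width: 0.161
```

>>> play_rows --pt "0.016 0 0.0034 0 0 0 0" --pt "0.016 0 0.0034 0 0 0 0" --pt "0.016 0 0.0034 0 0 0 0" --pt "0.016 0 0.0034 0 0 0 0" --pt "0.016 0 0.0034 0 0 0 0" --pt "0.016 0 0.0034 0 0 0 0" --pt "0.016 0 0.0034 0 0 0 0" --pt "0.016 0 0.0034 0 0 0 0" --pt "0.012 0 0.0026 0 0 0 0" --pt "0.008 0 0.0017 0 0 0 0" --pt "0.004 0 0.0008 0 0 0 0" --pt "0 0 0 0 0 0 0" --pt "0 0 0 0 0 0 0" --pt "0 0 0 0 0 0 0"

```text
time: 10.65
tool_pos: [0.4734, -0.2168, 0.1623]
tcp_rot: [[-0.341, 0.0, 0.94], [-0.94, 0.0, -0.341], [-0.0, -1.0, -0.0]]
contact_force: [-0.3, -0.3, -3.6]
grip_width: 0.167
```

```bash
python3 - <<'E'
from h import *
o=sensors.get_obs();c=get_calibration("wrist");im=camera("wrist");sc=camera("scene");s=get_calibration("scene");tp=camera("top");t=get_calibration("top")
print(o["tool_pos"],o["contact_force"])
d=np.array([.4731,-.2193,0])-o["tool_pos"];print("move tool",o["tcp_rot"].T@d)
k=o["tool_pos"]+o["tcp_rot"]@np.array([-.004,-.0187,0]);print("knob",k)
# overlay lid circle (skirt edge r56) expected in views
a=np.linspace(0,2*np.pi,60)
P=lambda r,z,x,y:np.stack([x+r*np.cos(a),y+r*np.sin(a),0*a+z],1)
out=[]
for cc,I in((s,sc),(t,tp)):
    I=I[:,:,::-1].copy();u,v=proj(cc,k).astype(int)
    I=cv2.resize(I[v-45:v+65,u-60:u+60],None,fx=3.3,fy=3.3,interpolation=cv2.INTER_CUBIC)
    for q,col in((P(.056,k[2]-.066,*k[:2]),(0,255,0)),(P(.050,.06,.4745,-.2155),(0,0,255))):
        cv2.polylines(I,[((proj(cc,q)-[u-60,v-45]+.5)*3.3).astype(np.int32)],True,col,1)
    out.append(I)
cv2.imwrite("pics/w4.png",np.hstack(out))
E
```

```text
[ 0.4733785  -0.21680402  0.16232562] [-0.27829461 -0.3208747  -3.63033155]
move tool [0.00249164 0.16232483 0.00059582]
knob [ 0.47474261 -0.21304999  0.18102686]
```

View pics/w4.png

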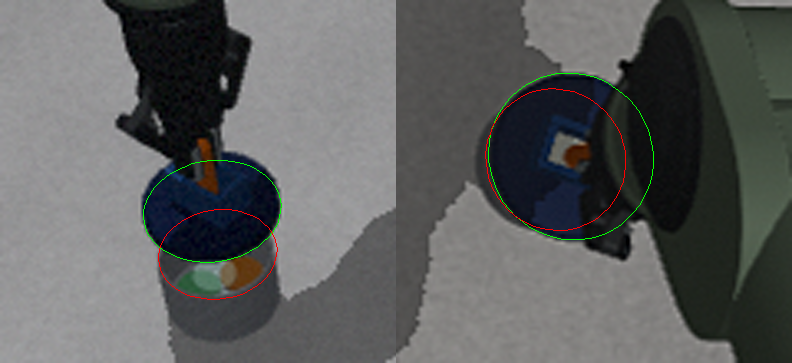

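The overlay outlines fit the lid and the tin in both views. I'll correct by (2.5, 0.6) mm and lower to just above contact, which is expected at TCP z about 0.110.

>>> play_rows --pt "0.0025 0 0.0006 0 0 0 0" --pt "0 0.006 0 0 0 0 0" --pt "0 0.006 0 0 0 0 0" --pt "0 0.006 0 0 0 0 0" --pt "0 0.006 0 0 0 0 0" --pt "0 0.006 0 0 0 0 0" --pt "0 0.004 0 0 0 0 0" --pt "0 0.002 0 0 0 0 0" --pt "0 0 0 0 0 0 0" --pt "0 0 0 0 0 0 0" --pt "0 0 0 0 0 0 0" --pt "0 0 0 0 0 0 0"

```text
time: 11.8
tool_pos: [0.4731, -0.2203, 0.1266]
tcp_rot: [[-0.342, 0.0, 0.94], [-0.94, -0.0, -0.342], [0.0, -1.0, 0.0]]
contact_force: [-0.3, -0.3, -3.7]
grip_width: 0.172
```

>>> play_rows --pt "-0.0008 0.002 0 0 0 0 0" --pt "0 0.002 0 0 0 0 0" --pt "0 0.002 0 0 0 0 0" --pt "0 0.002 0 0 0 0 0" --pt "0 0.002 0 0 0 0 0" --pt "0 0.002 0 0 0 0 0" --pt "0 0.001 0 0 0 0 0" --pt "0 0 0 0 0 0 0" --pt "0 0 0 0 0 0 0" --pt "0 0 0 0 0 0 0"

```text
time: 12.63
tool_pos: [0.4732, -0.2195, 0.1133]
tcp_rot: [[-0.342, 0.0, 0.94], [-0.94, -0.0, -0.342], [0.0, -1.0, 0.0]]
contact_force: [-0.0, -1.0, -3.0]
grip_width: 0.167
```

>>> play_rows --pt "0 0.001 0 0 0 0 0" --pt "0 0.001 0 0 0 0 0" --pt "0 0.001 0 0 0 0 0" --pt "0 0.001 0 0 0 0 0" --pt "0 0 0 0 0 0 0" --pt "0 0 0 0 0 0 0" --pt "0 0 0 0 0 0 0"

```text
time: 13.22
tool_pos: [0.4731, -0.2196, 0.1101]
tcp_rot: [[-0.343, -0.0, 0.939], [-0.939, -0.001, -0.343], [0.001, -1.0, 0.0]]
contact_force: [-8.5, 1.8, 19.6]
grip_width: 0.166
```

Contact came at the predicted height of 0.110 with 19.6 N, so the plug is in the mouth and home. I'll ease the push slightly, hold, then release.

>>> play_rows --pt "0 -0.0005 0 0 0 0 0" --pt "0 0 0 0 0 0 0" --pt "0 0 0 0 0 0 0" --pt "0 0 0 0 0 0 0"

```text
time: 13.55
tool_pos: [0.4731, -0.2196, 0.1102]
tcp_rot: [[-0.342, -0.0, 0.94], [-0.94, -0.0, -0.342], [0.0, -1.0, 0.0]]
contact_force: [-5.5, -0.3, 10.6]
grip_width: 0.168
```

>>> play_rows --pt "0 0 0 0 0 0 0.2" --pt "0 0 0 0 0 0 0.25" --pt "0 0 0 0 0 0 0.3" --pt "0 0 0 0 0 0 0.5" --pt "0 0 0 0 0 0 0.8" --pt "0 0 0 0 0 0 1" --pt "0 0 0 0 0 0 1" --pt "0 0 0 0 0 0 1" --pt "0 0 0 0 0 0 1" --pt "0 0 0 0 0 0 1"

```text
time: 14.38
tool_pos: [0.4732, -0.2194, 0.1098]
tcp_rot: [[-0.342, -0.0, 0.94], [-0.94, 0.0, -0.342], [-0.0, -1.0, -0.0]]
contact_force: [0.3, 0.3, -0.6]
grip_width: 1.002
```

```bash
python3 - <<'E'
from h import *
o=sensors.get_obs();c=get_calibration("wrist");im=camera("wrist");sc=camera("scene")
print(o["tool_pos"],o["contact_force"],o["grip_width"])
print("knob top exp",proj(c,[.4745,-.2155,.138]),"frame corners", )
R=o["tcp_rot"]
for sx in(-1,1):
  for sz in(-1,1): print(proj(c,np.array([.4745,-.2155,.106])+R@np.array([sx*.029,0,sz*.018])).round(1))
s=get_calibration("scene");u,v=proj(s,[.4745,-.2155,.08]).astype(int)
cv2.imwrite("pics/w5.png",np.hstack([cv2.resize(im[120:480,100:540,::-1],(500,409)),cv2.resize(sc[v-60:v+61,u-40:u+46,::-1],(290,409),interpolation=cv2.INTER_CUBIC)]))
E
```

```text
[ 0.47317251 -0.2194328   0.10980138] [ 0.28772907  0.27839544 -0.57641815] 1.0020005522273332
knob top exp [319.66454103 356.3097089 ] frame corners
[273.2 243.4]
[365.8 243.3]
[278.3 368.7]
[360.8 368.6]
```

View pics/w5.png

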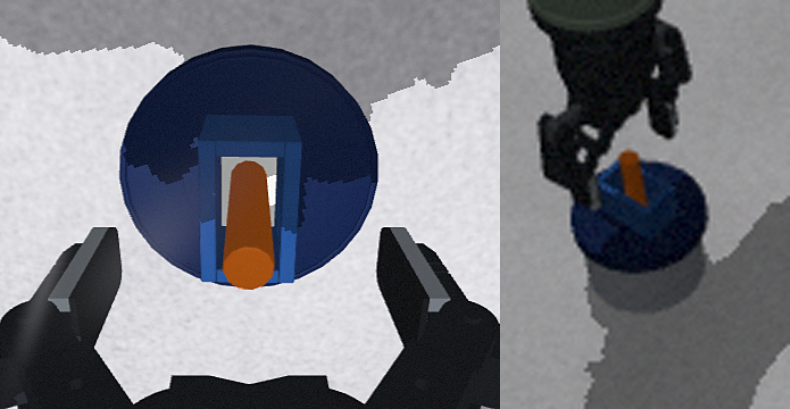

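The wrist view shows the knob top at full-image (318.3, 356), against an expected (319.7, 356.3). The frame edges are at 278–362, against an expected 278–361, so the lids are seated and centred. Next I'll drop 31 mm around the blue frame and close.

>>> play_rows --pt "-0.004 0.004 0 0 0 0 1" --pt "0 0.005 0 0 0 0 1" --pt "0 0.005 0 0 0 0 1" --pt "0 0.005 0 0 0 0 1" --pt "0 0.005 0 0 0 0 1" --pt "0 0.005 0 0 0 0 1" --pt "0 0.002 0 0 0 0 1" --pt "0 0 0 0 0 0 1" --pt "0 0 0 0 0 0 1" --pt "0 0 0 0 0 0 1"

```text
time: 15.32
tool_pos: [0.4747, -0.2157, 0.079]
tcp_rot: [[-0.342, 0.0, 0.94], [-0.94, -0.0, -0.342], [-0.0, -1.0, 0.0]]
contact_force: [0.4, 0.1, 0.6]
grip_width: 0.999
```

>>> play_rows --pt "0 0 0 0 0 0 0.7" --pt "0 0 0 0 0 0 0.6" --pt "0 0 0 0 0 0 0.55" --pt "0 0 0 0 0 0 0.5" --pt "0 0 0 0 0 0 0.45" --pt "0 0 0 0 0 0 0.4" --pt "0 0 0 0 0 0 0.3" --pt "0 0 0 0 0 0 0.1" --pt "0 0 0 0 0 0 0" --pt "0 0 0 0 0 0 0" --pt "0 0 0 0 0 0 0" --pt "0 0 0 0 0 0 0"

```text
time: 16.32
tool_pos: [0.4746, -0.2157, 0.0791]
tcp_rot: [[-0.342, 0.0, 0.94], [-0.94, -0.0, -0.342], [0.0, -1.0, 0.0]]
contact_force: [-1.9, 0.2, 5.8]
grip_width: 0.409
```

>>> play_rows --pt "0 -0.001 0 0 0 0 0" --pt "0 -0.002 0 0 0 0 0" --pt "0 -0.003 0 0 0 0 0" --pt "0 -0.004 0 0 0 0 0" --pt "0 0 0 0 0 0 0" --pt "0 0 0 0 0 0 0" --pt "0 0 0 0 0 0 0"

```text
time: 16.9
tool_pos: [0.4746, -0.2157, 0.0888]
tcp_rot: [[-0.342, 0.0, 0.94], [-0.94, -0.0, -0.342], [-0.0, -1.0, 0.0]]
contact_force: [-0.7, 0.4, -1.1]
grip_width: 0.41
```

```bash
python3 - <<'E'
from h import *
o=sensors.get_obs();im=camera("wrist");sc=camera("scene")
print(o["tool_pos"],o["contact_force"],o["ft_torque"],o["grip_width"])
s=get_calibration("scene");u,v=proj(s,[.4745,-.2155,.08]).astype(int)
cv2.imwrite("pics/w6.png",np.hstack([cv2.resize(im[120:480,100:540,::-1],(500,409)),cv2.resize(sc[v-60:v+61,u-40:u+46,::-1],(290,409),interpolation=cv2.INTER_CUBIC)]))
E
```

```text
[ 0.47455822 -0.21572498  0.08883788] [-0.66857181  0.35574866 -1.09331522] [ 0.01775891  0.02408285 -0.01091165] 0.4100849618117355
```

View pics/w6.png

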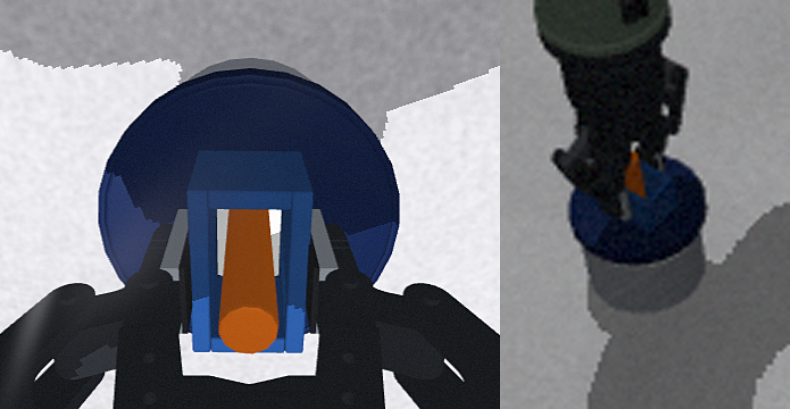

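The pads hold the blue frame, the orange knob stands free and centred between its walls, and the load of about 1–2 N is one lid only. I'll continue straight up.

>>> play_rows --pt "0 -0.003 0 0 0 0 0" --pt "0 -0.005 0 0 0 0 0" --pt "0 -0.006 0 0 0 0 0" --pt "0 -0.006 0 0 0 0 0" --pt "0 -0.006 0 0 0 0 0" --pt "0 -0.006 0 0 0 0 0" --pt "0 -0.006 0 0 0 0 0" --pt "0 -0.006 0 0 0 0 0" --pt "0 -0.006 0 0 0 0 0" --pt "0 -0.006 0 0 0 0 0" --pt "0 -0.006 0 0 0 0 0" --pt "0 -0.006 0 0 0 0 0" --pt "0 -0.006 0 0 0 0 0" --pt "0 -0.006 0 0 0 0 0" --pt "0 -0.006 0 0 0 0 0" --pt "0 -0.004 0 0 0 0 0" --pt "0 -0.002 0 0 0 0 0" --pt "0 0 0 0 0 0 0" --pt "0 0 0 0 0 0 0" --pt "0 0 0 0 0 0 0"

```text
time: 18.67
tool_pos: [0.4744, -0.2156, 0.1805]
tcp_rot: [[-0.342, -0.0, 0.94], [-0.94, 0.0, -0.342], [-0.0, -1.0, -0.0]]
contact_force: [0.3, -0.3, -0.2]
grip_width: 0.407
```

>>> play_rows --pt "0 0 0 0 0 0 0" --pt "0 0 0 0 0 0 0" --pt "0 0 0 0 0 0 0" --pt "0 0 0 0 0 0 0" --pt "0 0 0 0 0 0 0" --pt "0 0 0 0 0 0 0"

```text
time: 19.17
tool_pos: [0.4746, -0.2157, 0.1808]
tcp_rot: [[-0.342, -0.0, 0.94], [-0.94, 0.0, -0.342], [-0.0, -1.0, -0.0]]
contact_force: [-0.0, 0.1, -1.7]
grip_width: 0.41
```

```bash
python3 - <<'E'
from h import *
o=sensors.get_obs();sc=camera("scene");tp=camera("top")
print(o["tool_pos"],o["contact_force"],o["ft_torque"],o["grip_width"],abs(o["qd"]).max())
s=get_calibration("scene");u,v=proj(s,[.4745,-.2155,.12]).astype(int);w=cv2.resize(sc[v-70:v+80,u-60:u+60,::-1],(400,500),interpolation=cv2.INTER_CUBIC)
a=np.linspace(0,6.28,60)
for r,z,col in((.05,.06,(0,0,255)),):
    q=np.stack([.4745+r*np.cos(a),-.2155+r*np.sin(a),0*a+z],1)
    cv2.polylines(w,[((proj(s,q)-[u-60,v-70]+.5)*10/3).astype(np.int32)],True,col,1)
p=proj(s,[.4745,-.2155,.138]);print("knob top exp in crop",(p-[u-60,v-70])*10/3)
cv2.imwrite("pics/w7.png",np.hstack([w,cv2.resize(tp[230:355,350:450,::-1],(400,500))]))
E
```

```text
[ 0.47457432 -0.21565111  0.18078812] [-0.02665948  0.1034084  -1.65760843] [-0.01803299  0.02988791 -0.01207161] 0.40967585477308954 0.08779385523190686
knob top exp in crop [199.99578634 220.27081661]
```

View pics/w7.png

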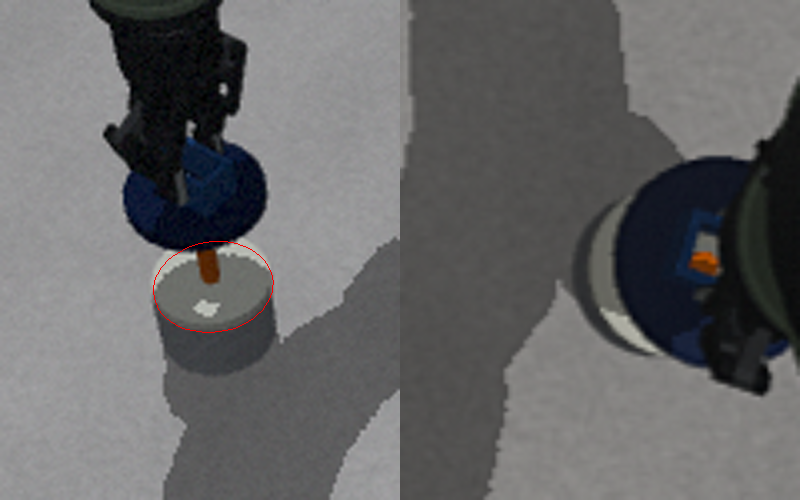

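The white inner lid sits level on the tin with its knob standing. The blue lid is level above it, with the handle about 70 mm above the knob point. I'll hand in.

```bash
python3 -c "
from workcell import job;print(job.job_done())"
```

```text
the job is handed in; nothing more can be done
None
```

I carried the nested lids by the orange knob to the tin and lowered them until the inner lid was home. I then let go, took the blue outer lid by its handle and lifted it straight up. I handed the job in after about 19 s; it reports no verdict.

- **Seating:** contact came at TCP z = 0.110 m, the height predicted for the lid fully home, with about 20 N (10.6 N after easing) before release. After release the knob and handle frame were within about 1.5 px of where a centred seat would put them.
- **Final state:** the outer lid is held still in the grip, with the opening at 0.41 (about 35 mm on the 36 mm handle) and a load of 1.7 N. Its handle is about 70 mm above the knob point (over 47 mm was needed) and centred over the tin.
- **Last pictures:** the inner lid sits level on the tin, and the tin is where it stood at the start. I did not measure the other objects again at the end; the path kept clear of them.
- **Disagreements:** the first knob grip was about 4 mm off centre across the pads. I measured this and allowed for it when placing the lids. About 8 N of sideways force showed while seating, and it went away on release.

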